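# Thick sample tube into its transport sleeve

### The arm

A 7-joint arm with a two-finger parallel gripper is mounted at the origin on a cart in front of the work surface, level with it; the furniture and walls round the work are solid. World frame = base frame: x ahead of the robot, y to its left, z up, the work surface at z = 0. Lengths are in mm, angles in rad, forces in N, time in s.
With the tool pointing down it reaches from about 400 to 925 mm from the base axis. Payload 5.6 kg.
Tool frame: the origin (TCP) lies at the very end of the fingers, on their centre line; the grasp point (between the pads) lies grip_depth behind it (grip_depth is the distance from the TCP to the grasp point, in mm); z points along the fingers, y is the line along which they close (so a half turn about z gives the same grasp; the last joint's range is limited). The gripper opens to 85 mm and grips with 20 to 120 N. Pads are 22 mm wide; open, the fingers measure 114 mm over their backs; the gripper's body (76 mm by 85 mm) begins 54 mm behind the grasp point. The pads swing forward as they close: fully open they stand 13 mm farther back than shut.
Start: joints at [-1.355, 0.468, -0.012, 1.603, 0.006, 1.071, -0.056], TCP at [166.389, 628.349, 231.29] pointing down, gripper open.
Joint ranges: [-2.53, 2.53], [-0.31, 2.02], [-1.57, 1.55], [0.28, 2.44], [-1.29, 4.43], [0.15, 1.84], [-2.92, 2.92]. Speed limits (rad/s): [2.57, 2.57, 3.14, 3.14, 3.14, 3.14, 3.14].

### API

Orientations are given as a rotation vector (axis times angle).
In Python, from station import get_state, capture, sign_off, grip_depth gives the robot as it stands. The module is installed in compiled form; this text tells all that it offers.
- The arm moves only by the shell command python3 -m crank 'ROWS'. ROWS is JSON, a list of rows, each a list of 7 numbers: the shift along the tool's x, y, z in mm, then the turn, a rotation vector about the tool's x, y, z in degrees, then the gripper's target within -1 to 1 (shut at 1, half-way at 0, fully open at -1). A call has 1 to 8 rows; each row is the pose to reach, as a shift and turn from the pose commanded when the call began, along the tool's axes at that moment; what a row does not reach only later rows make up. A row lasts 1/12 s, in which the tool goes at most 41.7 mm and 7.16 degrees, less where a joint would pass 70% of its speed; a pose out of reach is approached as far as the arm can. A call with a gripper value outside its range is refused whole. The fingers move at their own pace and stop on an object; the grip force is fixed at half the most. Time passes only in rows, so rows that repeat a pose let the fingers close. It gives the time, the measured TCP pose, the force and the opening at its end, in the units of the state.
- get_state(): the state, without advancing time (a new reading comes with each control period).
- capture(name): name is "scene" or "side" or "wrist"; returns a dict with "img" (400x640x3 uint8, blue, green, red), "z_map" (400x640 float32, mm along the optical axis (not along the pixel's ray), 0 where there is no reading), "fov_y" (degrees; the focal length in pixels is half the picture's height over the tangent of half this angle, whatever the lens; pixels are square), "cx", "cy" (the principal point, pixels), "dist" ([k1, k2, p1, p2, k3] as OpenCV has them; the pictures are not rectified), "T" (4x4, takes a point from camera to world coordinates). Camera axes: x right, y down, z forward; pixel columns grow to the right and rows downward; lengths in mm; the calibration is good to about 2 mm. A picture is of the moment at which its call begins.
- sign_off(): hands the job in, once; it reports no verdict.
The state is a dict: "clock": time; "joints": joint angles; "dq": joint speeds; "tau": joint torques, N m; "ee_pos": TCP position; "tool_rot": TCP orientation; "ft_force": force on the tool from outside, world axes, zero at the start; "torque": the same for the moment, N m; "gripper_width": finger opening in mm.
Only numpy, scipy, OpenCV 4.12 (cv2) and the standard library are available. Lean on these libraries where they do the work, as an engineer would, in place of code of your own. Each camera call takes 0.05 s, during which the arm holds its last target. There are 200 camera calls.

### The job

Two capped soil sample tubes stand on the bench, a thick one and a slim one, and three open transport sleeves. Slide the thick tube upright down into the sleeve that fits it closely (the middle one in width) until it stands on the bottom; keep hold of it until it is well inside, do not drop it in from the mouth. Leave the slim tube standing where it is.

Things in the scene. Friction and masses are not known exactly. Their poses are not given: they have to be found in the camera images.
- thick_tube: The thick sample tube: a closed steel cylinder with grey end caps, 38 mm in diameter and 110 mm tall, about 0.26 kg, standing upright and loose on the bench. Origin: centre of its underside; z axis: along the tube, up. It is round, so its yaw does not matter. The foot has a 2 mm chamfer. Grip it near the top: once home, its upper 48 mm stand out of the sleeve.
- medium_sleeve: The sleeve that fits the thick tube: an upright open aluminium tube, fixed to the bench, 68 mm tall, 52 mm in outside diameter with a dark foot disc of 70 mm. Straight bore of 46 mm diameter with its floor 6 mm above the bench; the top 12 mm flare out to a mouth about 60 mm wide inside and 66 mm outside, which guides the tube in. Origin: centre of its underside, on the bench; z up. In width it is the middle one of the three sleeves, which stand in a row in any order.
- wide_sleeve: A like sleeve, 68 mm tall and fixed, but too wide for the tube: bore 66 mm, mouth 80 mm inside and 86 mm outside, foot disc 90 mm. Not to be used. (The third sleeve has a bore of 30 mm and a mouth 44 mm inside, and does not admit the thick tube.) Origin: centre of its underside; z up.
- slim_tube: The slim sample tube, of the same make: 26 mm in diameter, 110 mm tall, standing upright and loose on the bench; to be left where it stands. Origin: centre of its underside; z up.
There are look-alikes about, which are no part of the job. What is shaped like the thick_tube but yellow is not meant. What is shaped like the slim_tube but green is not meant.

How it is judged (in metres and radians):
On the way:
1. the thick tube is held by the fingers while its foot is at least 20 mm below the mouth of the middle sleeve, inside it (z of thick_tube in the frame of medium_sleeve below 0.048 m and horizontal distance between thick_tube and medium_sleeve below 0.012 m and contact force between the fingers and thick_tube above 0.5 N), for 0.1 s.
At the end, for the whole second after the job is handed in: The thick tube stands upright (within 12 degrees) and at rest inside the middle sleeve, its foot within 10 mm of the sleeve's floor and within 12 mm of its axis; the slim tube stands upright (within 12 degrees) within 30 mm of where it was (z of thick_tube in the frame of medium_sleeve below 0.016 m and horizontal distance between thick_tube and medium_sleeve below 0.012 m and angle between each of thick_tube, slim_tube's own z axis and vertical below 0.21 rad and linear speed of thick_tube below 0.02 m/s and distance of slim_tube from where it was at the start of the episode below 0.03 m); the robot touches nothing.
It fails at once if the slim tube is knocked over (angle between slim_tube's own z axis and vertical above 0.8 rad).
It also fails if it takes over 38 s, if anything falls off the work surface, if the arm or the gripper's body presses on something with over 40 N, if the wrist force passes 120 N, or if a joint passes its speed limit or range.

## Working session

There is one attempt and no reset: what is moved stays moved. The work goes in short steps, Python scripts to look and compute and a shell command to move; the robot and the scene stay as the last step left them, time stands still between calls to the robot, and variables do not carry over. Pictures are saved under pics/ and viewed, on a budget of 10 in all, crops included, one or two more only if the job needs it, and the job is handed in when it is done.

```bash
mkdir -p pics; cat > h.py <<'E'
import numpy as np, cv2
from station import get_state, capture, sign_off, grip_depth
def K(c):
    f=200/np.tan(np.radians(c["fov_y"])/2); return np.array([[f,0,c["cx"]],[0,f,c["cy"]],[0,0,1.]])
def cloud(c):
    h,w=c["z_map"].shape; u,v=np.meshgrid(np.arange(w),np.arange(h))
    p=cv2.undistortPoints(np.stack([u,v],-1).reshape(-1,1,2).astype(np.float64),K(c),np.array(c["dist"],float)).reshape(h,w,2)
    z=c["z_map"]; P=np.dstack([p[...,0]*z,p[...,1]*z,z]); T=np.array(c["T"])
    W=P@T[:3,:3].T+T[:3,3]; W[z==0]=np.nan; return W
E
python3 - <<'E'
from h import *
s=get_state(); print({k:np.round(v,3) for k,v in s.items()}); print(grip_depth if not callable(grip_depth) else grip_depth())
import pickle
d={}
for n in ("scene","side","wrist"):
    c=capture(n); d[n]=c; cv2.imwrite(f"pics/{n}0.png",c["img"]); print(n,np.round(c["T"],2).tolist(),c["dist"])
pickle.dump(d,open("d0.pkl","wb"))
E
```

```text
{'clock': np.float64(0.0), 'joints': array([-1.355,  0.468, -0.012,  1.604,  0.006,  1.071, -0.056]), 'dq': array([ 0.001,  0.002, -0.001,  0.001, -0.   , -0.001, -0.001]), 'tau': array([ 1.0000e-03, -5.3237e+01,  2.2000e-02, -2.5131e+01,  1.1000e-02,
        8.0000e-03,  0.0000e+00]), 'ee_pos': array([166.246, 627.783, 230.298]), 'tool_rot': array([-4.050e-01, -3.115e+00,  3.000e-03]), 'ft_force': array([-0.215,  0.065, -0.472]), 'torque': array([-0.004, -0.029,  0.026]), 'gripper_width': np.float64(85.533)}
18.700000000000003
scene [[0.88, -0.3, 0.38, 169.34], [-0.48, -0.52, 0.7, -796.88], [-0.01, -0.8, -0.6, 567.43], [0.0, 0.0, 0.0, 1.0]] [-0.10477637  0.          0.          0.          0.        ]
side [[-0.89, -0.31, 0.32, 214.92], [-0.45, 0.59, -0.67, 359.07], [0.02, -0.75, -0.67, 601.02], [0.0, 0.0, 0.0, 1.0]] [0.00418502 0.         0.         0.         0.        ]
wrist [[0.26, 0.93, 0.25, 101.01], [0.97, -0.25, -0.07, 645.79], [-0.0, 0.26, -0.96, 372.77], [0.0, 0.0, 0.0, 1.0]] [0.0028944 0.        0.        0.        0.       ]
```

View pics/scene0.png

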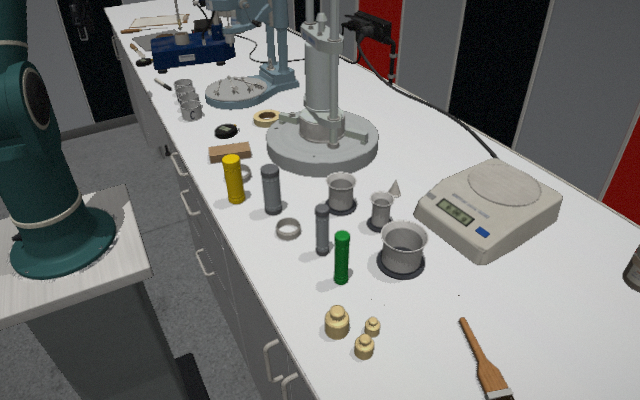

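View pics/side0.png

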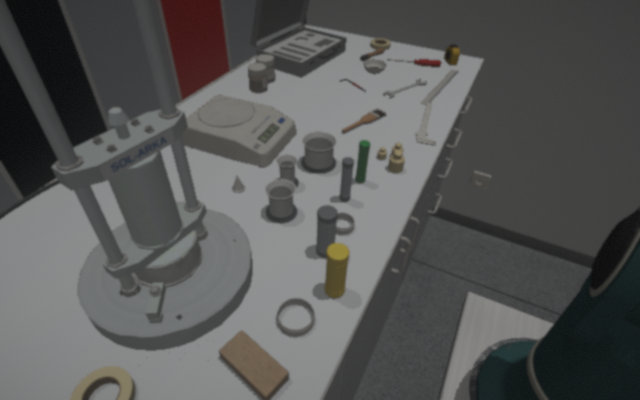

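Scene view: candidates for the thick tube are the grey one (271,190), the yellow look-alike (233,178), the slim grey one (322,230) and the green one (342,258). I choose the grey thick tube at (271,190). The sleeves are at (341,192) medium, (381,211) narrow and (403,250) wide. In the side view, the thick tube is at (327,230), the medium sleeve at (281,200) and the slim tube at (347,180).

```bash
cat > m.py <<'E'
from h import *
import pickle
d=pickle.load(open("d0.pkl","rb"))
def fit(P):
    A=np.c_[2*P[:,:2],np.ones(len(P))]; x=np.linalg.lstsq(A,(P[:,:2]**2).sum(1),rcond=None)[0]
    return x[:2],np.sqrt(x[2]+x[0]**2+x[1]**2)
for n in ("scene","side"):
    W=cloud(d[n])
    m=(W[...,2]>35)&(W[...,2]<125); k,l,st,ce=cv2.connectedComponentsWithStats(m.astype(np.uint8))
    for i in range(1,k):
        if st[i,4]<100 or st[i,4]>6000: continue
        P=W[l==i]; q=P[(P[:,2]>60)&(P[:,2]<100)]
        top=np.nanpercentile(P[:,2],98); t=P[P[:,2]>top-4]
        print(n,ce[i].round(),st[i,4],"top",top.round(1),"topmean",t[:,:2].mean(0).round(1),"range",np.ptp(t[:,:2],axis=0).round(), "fit",*(fit(q) if len(q)>20 else ()))
E
python3 m.py
python3 -c "
import cv2
a=cv2.imread('pics/scene0.png')[130:290,210:450];b=cv2.imread('pics/side0.png')[120:310,200:420]
cv2.imwrite('pics/crop0.png',cv2.resize(cv2.hconcat([cv2.resize(a,(390,260)),cv2.resize(b,(390,337))[:260]]),None,fx=1,fy=1))"
```

```text
scene [46.  6.] 546 top 116.7 topmean [ -95.4 2391.1] range [91. 38.] fit [ -15.39981628 2408.49403008] 79.49102597457696
scene [296.  14.] 312 top 123.2 topmean [1086.3 1083.8] range [  9. 184.] fit [1156.91236265 1098.39162812] 88.09058465499
scene [190.  46.] 2355 top 121.2 topmean [545.5 897.2] range [178. 134.] fit [ 563.83985117 1025.40834431] 181.7517269077881
scene [276.  68.] 791 top 122.0 topmean [727.7 509.9] range [ 26. 111.] fit [733.74316536 517.52798593] 45.41644078697768
scene [251.  84.] 144 top 51.1 topmean [602.7 484. ] range [ 71. 114.] fit
scene [187.  94.] 300 top 43.1 topmean [408.5 518. ] range [ 86. 267.] fit
scene [321. 137.] 5059 top 120.2 topmean [628.7  14.4] range [ 67. 183.] fit [676.88917769  77.42038484] 92.57312964678395
scene [233. 172.] 628 top 110.5 topmean [367.7 -48.4] range [36. 36.] fit [368.74021293 -46.13473825] 17.54789804990428
scene [270. 183.] 634 top 109.9 topmean [ 422.9 -124.7] range [36. 36.] fit [ 422.73561232 -123.27196018] 16.204968136531157
scene [340. 185.] 666 top 68.2 topmean [ 558.9 -175.9] range [66. 65.] fit [ 556.20220339 
[... 1579 characters left out ...]
5] 10.689340390298094
side [398. 155.] 100 top 53.8 topmean [ 382.6 -448.7] range [19. 24.] fit
side [287. 165.] 356 top 68.8 topmean [ 594.  -275.8] range [49. 51.] fit [ 591.39991977 -271.68329008] 21.325478777236587
side [347. 173.] 364 top 111.2 topmean [ 448.8 -283.9] range [25. 25.] fit [ 449.13677772 -284.7222953 ] 10.91347841720815
side [280. 193.] 652 top 69.1 topmean [ 557.1 -182.8] range [65. 68.] fit [ 553.43733364 -178.76630232] 29.455855294055898
side [332. 246.] 1636 top 111.5 topmean [388.3 -77.3] range [ 92. 114.] fit [386.84593684 -72.04991813] 48.49479025995526
side [530. 379.] 1628 top 124.0 topmean [52.7 28.3] range [30. 74.] fit [5.02517514 0.87265564] 59.93124272291213
```

View pics/crop0.png

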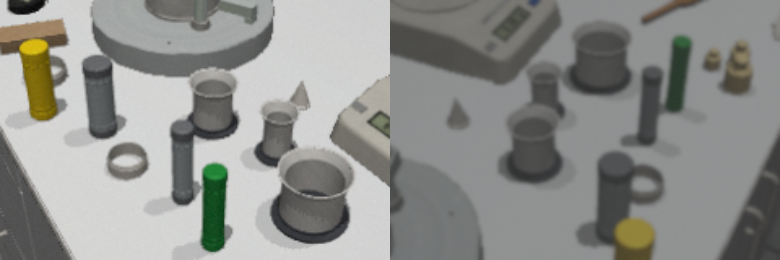

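Close crop: the left grey tube with plain grey caps is clearly the thick one, and the medium sleeve is the one at (341,192). The measured sizes agree: tube top is at 110 with a 36 mm span, and the sleeve mouth spans 66 mm at a height of 68. Next I check the transit corridor for obstacles and work out the shifts.

```bash
cat > go.py <<'E'
import sys
from h import *
from scipy.spatial.transform import Rotation as R
s=get_state(); r=R.from_rotvec(s["tool_rot"]); print("pos",np.round(s["ee_pos"],1),"F",np.round(s["ft_force"],1),"w",round(float(s["gripper_width"]),1),"t",s["clock"])
print("axes",np.round(r.as_matrix(),3).tolist(), "q",np.round(s["joints"],2))
a=list(map(float,sys.argv[1:]))
for i in range(0,len(a),3): print(a[i:i+3],"->",r.inv().apply(np.array(a[i:i+3])-s["ee_pos"]).round(1))
E
python3 go.py 430 300 230 430 -124 230
python3 - <<'E'
from h import *
import pickle
d=pickle.load(open("d0.pkl","rb"))
for n in ("scene","side"):
    W=cloud(d[n]).reshape(-1,3)
    for y in range(-300,800,50):
        P=W[(W[:,2]>100)&(W[:,2]<700)&(W[:,0]>250)&(W[:,0]<600)&(abs(W[:,1]-y-25)<25)]
        if len(P)>5: print(n,y,len(P),"xmin",P[:,0].min().round(),"z",P[:,2].min().round(),P[:,2].max().round())
E
```

```text
pos [166.3 627.9 230.5] F [-0.1 -0.9  0.1] w 85.2 t 0.15
axes [[-0.967, 0.256, -0.0], [0.256, 0.967, -0.001], [-0.0, -0.001, -1.0]] q [-1.35  0.47 -0.01  1.6   0.01  1.07 -0.06]
[430.0, 300.0, 230.0] -> [-338.9 -249.5    0.9]
[430.0, -124.0, 230.0] -> [-447.4 -659.3    1.5]
scene -300 148 xmin 439.0 z 100.0 111.0
scene -150 197 xmin 406.0 z 100.0 111.0
scene -100 111 xmin 350.0 z 100.0 111.0
scene -50 82 xmin 350.0 z 101.0 111.0
scene 400 238 xmin 532.0 z 287.0 320.0
scene 450 408 xmin 506.0 z 173.0 321.0
scene 500 48 xmin 507.0 z 169.0 315.0
side -300 109 xmin 437.0 z 100.0 112.0
side -150 301 xmin 402.0 z 100.0 113.0
side -100 95 xmin 347.0 z 107.0 113.0
side -50 293 xmin 346.0 z 100.0 113.0
side 50 20 xmin 588.0 z 100.0 101.0
```

```bash
python3 -m crank '[[-34,-25,0,0,0,0,-1],[-68,-50,0,0,0,0,-1],[-102,-75,0,0,0,0,-1],[-136,-100,0,0,0,0,-1],[-169,-125,0,0,0,0,-1],[-203,-150,0,0,0,0,-1],[-237,-175,0,0,0,0,-1],[-271,-200,0,0,0,0,-1]]'; python3 go.py 430 300 230 430 -124 230
```

```text
clock: 0.82
ee_pos: [375.8, 366.5, 231.3]
tool_rot: [-0.405, -3.115, -0.0]
ft_force: [0.7, 1.0, -0.4]
gripper_width: 85.5
pos [375.8 366.5 231.3] F [ 0.7  1.  -0.4] w 85.5 t 0.8167
axes [[-0.967, 0.256, -0.0], [0.256, 0.967, 0.0], [0.0, 0.0, -1.0]] q [-0.92  0.25  0.1   1.91 -0.03  0.97  0.5 ]
[430.0, 300.0, 230.0] -> [-69.4 -50.4   1.3]
[430.0, -124.0, 230.0] -> [-177.9 -460.3    1.3]
```

```bash
python3 -m crank '[[-35,-25,0,0,0,0,-1],[-69,-50,0,0,0,0,-1],[-79,-88,0,0,0,0,-1],[-89,-126,0,0,0,0,-1],[-99,-164,0,0,0,0,-1],[-109,-202,0,0,0,0,-1],[-119,-240,0,0,0,0,-1],[-129,-278,0,0,0,0,-1]]' && python3 -m crank '[[-10,-38,0,0,0,0,-1],[-20,-76,0,0,0,0,-1],[-30,-114,0,0,0,0,-1],[-40,-152,0,0,0,0,-1],[-49,-182,0,0,0,0,-1],[-49,-182,0,0,0,0,-1],[-49,-182,0,0,0,0,-1]]'; python3 go.py 422 -124 230
python3 - <<'E'
from h import *
import pickle
c=capture("wrist"); pickle.dump(c,open("w1.pkl","wb")); cv2.imwrite("pics/w1.png",c["img"])
W=cloud(c); m=(W[...,2]>95)&(W[...,2]<125)
k,l,st,ce=cv2.connectedComponentsWithStats(m.astype(np.uint8))
for i in range(1,k):
    if st[i,4]>100:
        P=W[l==i]; t=P[P[:,2]>np.nanpercentile(P[:,2],98)-4]; print(ce[i].round(),st[i,4],t.mean(0).round(1),((t.min(0)+t.max(0))/2).round(1),np.ptp(t,axis=0).round(1))
E
```

```text
clock: 1.48
ee_pos: [428.0, 64.7, 231.3]
tool_rot: [0.405, 3.115, 0.001]
ft_force: [1.3, -0.6, 0.0]
gripper_width: 85.4
clock: 2.07
ee_pos: [429.0, -123.4, 231.3]
tool_rot: [-0.412, -3.114, 0.0]
ft_force: [-0.4, 0.5, 0.1]
gripper_width: 85.5
pos [ 429.  -123.4  231.3] F [-0.4  0.5  0.1] w 85.5 t 2.0667
axes [[-0.966, 0.26, -0.0], [0.26, 0.966, -0.0], [0.0, -0.0, -1.0]] q [-0.25  0.11  0.49  2.1  -0.07  0.94  1.59]
[422.0, -124.0, 230.0] -> [ 6.6 -2.4  1.3]
[391.  86.] 1901 [365.1 -44.6 109.4] [365.5 -44.4 109.6] [37.3 37.1  5.2]
[317. 176.] 1564 [ 420.5 -120.2  109.7] [ 421.1 -120.4  109.7] [37.7 37.   5.1]
[155. 251.] 754 [ 450.1 -282.5  109.7] [ 450.7 -283.7  109.6] [24.6 25.3  4.7]
[ 74. 264.] 822 [ 443.5 -361.1  109.7] [ 443.9 -362.2  109.5] [24.5 24.6  4.6]
[594. 311.] 2348 [636.  120.8 119.2] [638.2 113.5 121.2] [47.7 41.1  7.1]
[514. 373.] 191 [658.5  15.1 119. ] [656.7  14.5 119.1] [23.6 19.5  3.1]
```

View pics/w1.png

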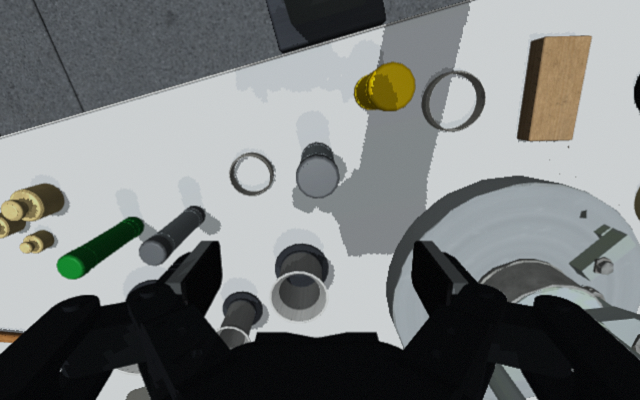

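Wrist view: the thick tube's top is at (318,178), the medium sleeve at (299,296), and the yellow tube is well away at (390,86). The three views put the tube at about (421.5, -122).

```bash
python3 -m crank '[[8,-1,0,0,0,0,-1],[8,-1,35,0,0,0,-1],[8,-1,70,0,0,0,-1],[8,-1,100,0,0,0,-1],[8,-1,125,0,0,0,-1],[8,-1,143,0,0,0,-1],[8,-1,155,0,0,0,-1],[8,-1,155,0,0,0,-1]]'; python3 go.py 421.5 -122 75;  python3 - <<'E'
from h import *
c=capture("wrist"); cv2.imwrite("pics/w2.png",c["img"])
E
```

```text
clock: 2.78
ee_pos: [419.1, -118.7, 74.2]
tool_rot: [-0.4, -3.11, -0.001]
ft_force: [0.0, -0.2, -0.1]
gripper_width: 85.5
pos [ 419.1 -118.7   74.2] F [ 0.  -0.2 -0.1] w 85.5 t 2.7833
axes [[-0.967, 0.253, -0.005], [0.253, 0.967, 0.001], [0.006, -0.0, -1.0]] q [-0.15  0.39  0.41  2.24 -0.29  0.56  1.79]
[421.5, -122.0, 75.0] -> [-3.2 -2.6 -0.8]
```

View pics/w2.png

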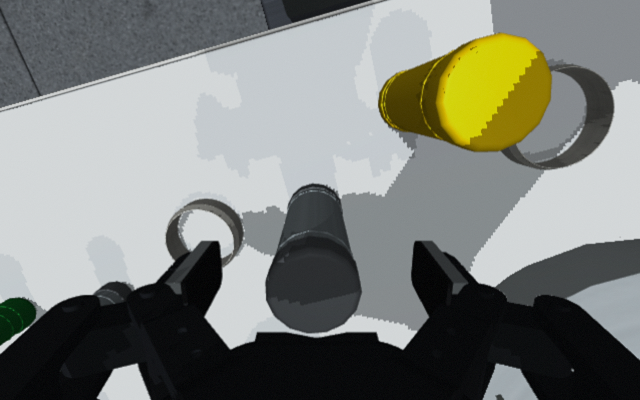

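Wrist view: the tube's top is at (313,283), midway between the pads (219 to 414). I shift slightly and close the gripper.

```bash
python3 -m crank '[[-3,-1,0,0,0,0,-1],[-3,-1,0,0,0,0,1],[-3,-1,0,0,0,0,1],[-3,-1,0,0,0,0,1],[-3,-1,0,0,0,0,1],[-3,-1,0,0,0,0,1],[-3,-1,0,0,0,0,1],[-3,-1,0,0,0,0,1]]'; python3 -m crank '[[0,0,0,0,0,0,1],[0,0,0,0,0,0,1],[0,0,-5,0,0,0,1],[0,0,-20,0,0,0,1],[0,0,-45,0,0,0,1],[0,0,-70,0,0,0,1],[0,0,-90,0,0,0,1],[0,0,-90,0,0,0,1]]'
python3 go.py 555 -179.5 164;  python3 - <<'E'
from h import *
import pickle
d={n:capture(n) for n in ("scene","side","wrist")}; pickle.dump(d,open("d1.pkl","wb"))
cv2.imwrite("pics/s3.png",np.hstack([d["scene"]["img"][60:300,160:480],d["side"]["img"][60:300,180:500]]))
for n in d:
    W=cloud(d[n]); m=(W[...,2]>62)&(W[...,2]<72)&(np.hypot(W[...,0]-555,W[...,1]+179)<42); P=W[m]
    print(n,len(P),*[v.round(1) for v in (P.min(0)[:2],P.max(0)[:2],(P.min(0)+P.max(0))[:2]/2)] if len(P) else "")
E
```

```text
clock: 3.5
ee_pos: [424.5, -122.5, 77.1]
tool_rot: [0.405, 3.114, 0.001]
ft_force: [-0.8, 1.4, 7.2]
gripper_width: 36.1
clock: 4.17
ee_pos: [426.0, -123.1, 169.7]
tool_rot: [0.405, 3.109, 0.001]
ft_force: [1.1, -0.3, -2.0]
gripper_width: 36.3
pos [ 426.  -123.1  169.7] F [ 1.1 -0.3 -2. ] w 36.3 t 4.1667
axes [[-0.967, 0.256, 0.007], [0.256, 0.967, -0.0], [-0.007, 0.002, -1.0]] q [-0.24  0.21  0.5   2.18 -0.14  0.78  1.67]
[555.0, -179.5, 164.0] -> [-139.1  -21.5    6.6]
scene 184 [ 524.9 -212.3] [ 588.9 -147. ] [ 556.9 -179.6]
side 211 [ 521.4 -213.7] [ 586.4 -146. ] [ 553.9 -179.8]
wrist 267 [ 523. -199.] [ 557.5 -145.6] [ 540.2 -172.3]
```

View pics/s3.png

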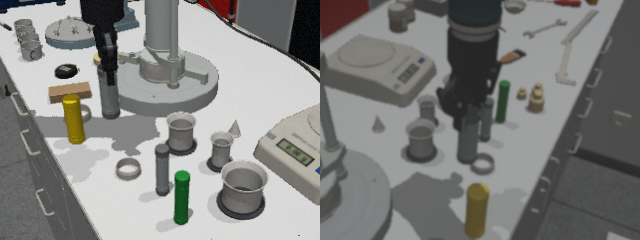

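Picture: the tube is held upright and lifted clear; the slim tube and the sleeves are untouched. Now I measure the held tube against the sleeve in the same views, so the camera bias cancels.

```bash
cat > held.py <<'E'
from h import *
import pickle,sys
from scipy.optimize import least_squares
d=pickle.load(open(sys.argv[1],"rb")); x,y,z0,z1=map(float,sys.argv[2:])
for n in ("scene","side"):
    W=cloud(d[n]); m=(W[...,2]>z0)&(W[...,2]<z1)&(np.hypot(W[...,0]-x,W[...,1]-y)<32); P=W[m]
    zc=(z0+z1)/2
    f=lambda p:np.hypot(P[:,0]-p[0]-p[2]*(P[:,2]-zc),P[:,1]-p[1]-p[3]*(P[:,2]-zc))-19
    r=least_squares(f,[x,y,0,0],loss="soft_l1"); print(n,len(P),r.x.round(3),"rms",np.sqrt(np.mean(r.fun**2)).round(2),"zmin",np.nanmin(W[...,2][(np.hypot(W[...,0]-x,W[...,1]-y)<24)&(W[...,2]>60)]).round(1))
E
python3 held.py d1.pkl 424 -122 100 165
```

```text
scene 500 [ 4.26438e+02 -1.21344e+02  1.00000e-02 -2.00000e-02] rms 1.19 zmin 91.3
side 564 [ 4.21839e+02 -1.24304e+02 -1.00000e-03 -1.40000e-02] rms 0.74 zmin 92.2
```

```bash
python3 -m crank '[[-25,-4,-5,0,0,0,1],[-55,-8,-5,0,0,0,1],[-85,-13,-5,0,0,0,1],[-110,-17,-5,0,0,0,1],[-130,-20,-3,0,0,0,1],[-141,-21,-2,0,0,0,1],[-141,-21,0,0,0,0,1],[-141,-21,0,0,0,0,1]]'
python3 go.py;  python3 - <<'E'
from h import *
import pickle
d={n:capture(n) for n in ("scene","side")}; pickle.dump(d,open("d2.pkl","wb"))
cv2.imwrite("pics/s4.png",cv2.resize(np.hstack([d["scene"]["img"][80:260,260:440],d["side"]["img"][90:270,190:370]]),None,fx=2,fy=2))
E
python3 held.py d2.pkl 555 -179 100 165
```

```text
clock: 4.98
ee_pos: [553.3, -178.7, 163.7]
tool_rot: [-0.405, -3.11, 0.0]
ft_force: [-0.2, 0.2, -3.2]
gripper_width: 36.3
pos [ 553.3 -178.7  163.7] F [-0.2  0.2 -3.2] w 36.3 t 4.9833
axes [[-0.967, 0.256, -0.005], [0.256, 0.967, 0.001], [0.005, -0.001, -1.0]] q [-0.12  0.46  0.48  1.86 -0.26  0.9   1.8 ]
scene 496 [ 5.52571e+02 -1.77177e+02  9.00000e-03 -1.20000e-02] rms 1.16 zmin 60.5
side 493 [ 5.49629e+02 -1.80338e+02  6.00000e-03 -5.00000e-03] rms 0.93 zmin 60.7
```

View pics/s4.png

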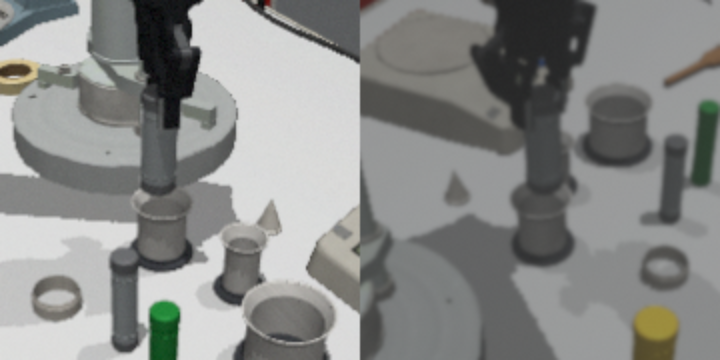

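Picture: the tube hangs upright over the medium sleeve. Measurement says it should go about 4 mm more in x. I correct that and descend slowly, watching the force.

```bash
python3 -m crank '[[-4,0,0,0,0,0,1],[-4,0,5,0,0,0,1],[-4,0,11,0,0,0,1],[-4,0,17,0,0,0,1],[-4,0,23,0,0,0,1],[-4,0,29,0,0,0,1],[-4,0,34,0,0,0,1],[-4,0,34,0,0,0,1]]'
```

```text
clock: 5.75
ee_pos: [557.9, -179.7, 130.9]
tool_rot: [-0.405, -3.113, -0.0]
ft_force: [-0.9, -0.1, -2.2]
gripper_width: 36.3
```

No contact; the foot is at about 54, around the throat of the flare. I continue.

```bash
python3 -m crank '[[0,0,4,0,0,0,1],[0,0,8,0,0,0,1],[0,0,12,0,0,0,1],[0,0,16,0,0,0,1],[0,0,20,0,0,0,1],[0,0,24,0,0,0,1],[0,0,28,0,0,0,1],[0,0,28,0,0,0,1]]'; python3 -m crank '[[0,0,0,0,0,0,1],[0,0,0,0,0,0,1]]'
```

```text
clock: 6.42
ee_pos: [558.2, -179.7, 103.3]
tool_rot: [-0.405, -3.114, -0.0]
ft_force: [0.2, -0.7, -2.2]
gripper_width: 36.3
clock: 6.58
ee_pos: [558.9, -180.1, 104.4]
tool_rot: [0.405, 3.115, -0.0]
ft_force: [0.3, -0.8, -2.6]
gripper_width: 36.4
```

```bash
python3 -m crank '[[0,0,4,0,0,0,1],[0,0,8,0,0,0,1],[0,0,12,0,0,0,1],[0,0,15,0,0,0,1],[0,0,17,0,0,0,1],[0,0,19,0,0,0,1],[0,0,19,0,0,0,1],[0,0,19,0,0,0,1]]'
```

```text
clock: 7.25
ee_pos: [558.7, -180.0, 85.2]
tool_rot: [-0.406, -3.115, 0.0]
ft_force: [0.5, 0.6, -2.3]
gripper_width: 36.3
```

```bash
python3 -m crank '[[0,0,1,0,0,0,1],[0,0,1,0,0,0,1],[0,0,2,0,0,0,1],[0,0,2,0,0,0,1],[0,0,3,0,0,0,1],[0,0,3,0,0,0,1]]'
```

```text
clock: 7.75
ee_pos: [559.1, -180.1, 83.2]
tool_rot: [0.405, 3.115, 0.001]
ft_force: [-0.6, 0.2, 4.4]
gripper_width: 36.4
```

The vertical force flipped from -2.3 to +4.4 N at the expected height (TCP 83, foot about 6), so the tube stands on the floor. I release and retreat straight up.

```bash
python3 -m crank '[[0,0,0,0,0,0,0.3],[0,0,0,0,0,0,0],[0,0,0,0,0,0,-0.5],[0,0,0,0,0,0,-1],[0,0,0,0,0,0,-1],[0,0,0,0,0,0,-1],[0,0,0,0,0,0,-1]]'; python3 -m crank '[[0,0,-10,0,0,0,-1],[0,0,-25,0,0,0,-1],[0,0,-50,0,0,0,-1],[0,0,-80,0,0,0,-1],[0,0,-110,0,0,0,-1],[0,0,-130,0,0,0,-1],[0,0,-130,0,0,0,-1],[0,0,-130,0,0,0,-1]]'
python3 - <<'E'
from h import *
import pickle
d={n:capture(n) for n in ("scene","side")}; pickle.dump(d,open("d3.pkl","wb"))
cv2.imwrite("pics/s5.png",cv2.resize(np.hstack([d["scene"]["img"][80:260,260:440],d["side"]["img"][90:270,190:370]]),None,fx=2,fy=2))
for n in d:
    W=cloud(d[n])
    for x,y in ((556,-179),(450,-285)):
        P=W[(np.hypot(W[...,0]-x,W[...,1]-y)<35)&(W[...,2]>100)&(W[...,2]<125)]; P=P[P[:,2]>P[:,2].max()-5]
        print(n,((P.min(0)+P.max(0))/2).round(1),P[:,2].max().round(1))
E
python3 held.py d3.pkl 556 -179 78 108
```

```text
clock: 8.33
ee_pos: [558.8, -180.0, 82.2]
tool_rot: [-0.405, -3.115, 0.0]
ft_force: [1.0, -0.1, -0.2]
gripper_width: 85.5
clock: 9.0
ee_pos: [559.4, -180.1, 214.1]
tool_rot: [0.405, 3.112, 0.0]
ft_force: [-0.5, -0.2, -0.5]
gripper_width: 85.1
scene [ 557.6 -181.3  114.6] 116.9
scene [ 452.  -286.2  108.8] 111.2
side [ 555.2 -178.6  115.8] 118.2
side [ 449.  -285.4  110.2] 112.6
scene 210 [ 5.58634e+02 -1.78227e+02 -4.00000e-02 -3.20000e-02] rms 1.06 zmin 60.0
side 200 [ 5.56018e+02 -1.81341e+02 -2.10000e-02  2.50000e-02] rms 0.87 zmin 60.1
```

View pics/s5.png

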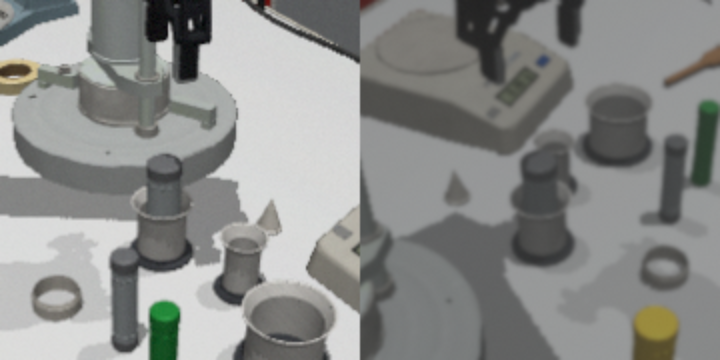

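The picture shows the tube standing upright in the medium sleeve, its top at 116 to 118 mm (expected 116). The slim tube is unmoved and the gripper is clear.

```bash
python3 -c "
from h import *
print(sign_off())"
```

```text
the job is handed in; nothing more can be done
None
```

I gripped the thick grey tube near its top and lowered it into the middle sleeve. I held it until the wrist force showed floor contact, with the vertical force going from -2.3 to +4.4 N at TCP height 83 mm. Then I let go, backed straight up and handed the job in after about 9 s of the 38 s allowed.

**Last checks:**
- **Thick tube:** its top is at 117–118 mm (116 expected when home), about 1–2 mm from the sleeve axis, and it stands upright in the picture.
- **Slim tube:** still at its starting position to within about 2 mm, and upright.
- **Gripper:** open, about 130 mm above its release height, and touching nothing.

**Disagreements:** the two fixed cameras differed by 2–3 mm throughout, roughly the calibration error. On the short visible part of the tube, their fits gave tilts of 2–3° in different directions, which I took as noise; the limit is 12°. No check failed.

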